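# Fit the missing stacking posts in a bulb tray

### The arm

A 6-joint arm with a two-finger parallel gripper is mounted at the origin on the work surface. World frame = base frame: x ahead of the robot, y to its left, z up, the work surface at z = 0. Lengths are in m, angles in rad, forces in N, time in s.
With the tool pointing down it reaches from about 0.3 to 0.775 m from the base axis. Payload 14.6 kg.
Tool frame: the origin (TCP) lies midway between the tips of the shut fingers; the grasp point (between the pads) lies 19 mm behind it (ctrl.pinch_z is the distance from the TCP to the grasp point, in m); z points along the fingers, y is the line along which they close (so a half turn about z gives the same grasp; the last joint's range is limited). The gripper opens to 94 mm and grips with 3 to 60 N. Pads are 16 mm wide; open, the fingers measure 119 mm over their backs; the gripper's body (75 mm by 177 mm) begins 78 mm behind the grasp point.
Start: joints at [-1.378, 0.3, 1.521, -0, 1.321, -0.067], TCP at [0.141, -0.532, 0.205] pointing down, gripper open.
Joint ranges: [-3.03, 3.03], [-0.79, 2.21], [0.23, 2.52], [-1.04, 4.18], [0, 3.07], [-2.55, 2.55]. Speed limits (rad/s): [2.22, 2.22, 2.57, 3.14, 3.14, 3.14].

### API

Orientations are given as [roll, pitch, yaw] about the fixed x, y, z axes, in that order (R = Rz(yaw) Ry(pitch) Rx(roll)).
In Python, from station import ctrl gives the robot as it stands.
- The arm moves only by the tool jog_arm, never from a script. Its argument "motion" is a list of rows, each a list of 7 numbers: the shift along the tool's x, y, z in m, then the turn, a rotation vector about the tool's x, y, z in rad, then the opening, from -1 (shut) to 1 (fully open). In form: [[tx, ty, tz, rx, ry, rz, gripper], ...]. A call has 1 to 5 rows; each row shifts and turns the commanded pose from where the row before left it, along the tool's axes as they then stand; what a row does not reach is not made up. A row lasts 1/10 s, in which the tool goes at most 50 mm and 8.59 degrees, less where a joint would pass 70% of its speed; a pose out of reach is approached as far as the arm can. A call is refused whole if a number of a shift passes 0.05 or a number of a turn 0.15, either way. A call with a gripper value outside its range is refused whole. The fingers move at their own pace and stop on an object; "squeeze" is the grip in N (left out, the last holds). Time passes only in rows, so rows that do not move let the fingers close. It gives the time, the measured TCP pose, the force, the opening and the grip force at its end, in the units of the state.
- ctrl.get_obs(): the state, without advancing time (a new reading comes with each control period).
- ctrl.camera(name): name is "scene" or "side" or "wrist"; returns the picture (400x640x3 uint8, red, green, blue); there is no depth.
- ctrl.camera_model(name): a dict with "intrinsics" (3x3 intrinsics, pixels), "rvec" (rotation vector, rad) and "tvec" (3), from world to camera coordinates, as OpenCV has them. Camera axes: x right, y down, z forward; pixel columns grow to the right and rows downward; lengths in m; the calibration is good to about 2 mm. A picture is of the moment at which its call begins: read the wrist's pose just before it. camera_model takes no time and is no camera call; for the wrist camera it gives the pose at the moment of the call.
- ctrl.hand_in(): hands the job in; it is judged then, once.
The state is a dict: "time_s": time; "qpos": joint angles; "joint_vel": joint speeds; "tau": joint torques, N m; "ee_pos": TCP position; "eef_rot": TCP orientation; "force": force on the tool from outside, world axes, zero at the start; "moment": the same for the moment, N m; "grip_width": finger opening in m; "grip_force": force on a finger pad.
Only numpy, scipy, OpenCV 4.12 (cv2) and the standard library are available. Lean on these libraries where they do the work, as an engineer would, in place of code of your own. Each camera call takes 0.05 s, during which the arm holds its last target. There are 200 camera calls.

### The job

The bulb tray on the packing bench lacks two of its four stacking posts. Take the two loose round wooden posts of the same length as those already in the tray (not the short offcut) and drop one, end down, into each of the two empty corner sockets, so that both stand fully home and the next tray can be stacked on top.

Things in the scene. Friction and masses are not known exactly. Their poses are not given: they have to be found in the camera images.
- post_a_mid (a point): Loose post: plain round wooden rod, diameter 30 mm, length 190 mm, about 85 g, standing on end on the bench (z = 0). Point: its centre, 95 mm from either end; z along the rod; ends alike. A same-thick offcut only 100 mm long stands among the posts, the three at least 100 mm apart. It may go into either empty socket.
- post_b_mid (a point): The other loose post, same as post a: diameter 30 mm, length 190 mm, upright on the bench. Point: its centre, 95 mm from either end, z along the rod. Fully home in a socket, its centre is 101 mm above the bench and it stands 86 mm out of the mouth, leaning 9 degrees at most.
- socket_left (a point): Empty steel socket, near left (+y) corner of the black bulb tray (400 x 300 mm, fixed, long side roughly along x; posts in its far corners reach 196 mm above the bench). Point: centre of the mouth, 110 mm above the bench; z up, x away from the robot. Square funnel 66 mm wide narrows over 30 mm to a 38 mm square bore; floor 104 mm below the point; walls 4 mm. A post let go in it slides down.
- socket_right (a point): Empty steel socket, near right (-y) corner of the tray, the same as the left one, 228 mm from it. Point: centre of its open mouth, 110 mm above the bench; z up, x and y along the tray's sides. Square funnel 66 mm wide, narrowing over 30 mm to a 38 mm square bore; floor 104 mm below the point.
Mind the look-alikes: they are no part of the job. Leave any yellow look-alike of the part that bears post_b_mid alone. Leave any red look-alike of the part that bears post_a_mid alone.

How it is judged:
By the outcome, as a careful person would: the job done as asked, in the order asked, and still so for the second after the job is handed in, with the robot touching nothing.
It also fails if it takes over 56 s, if anything falls off the work surface, if the arm or the gripper's body presses on something with over 40 N, if the wrist force passes 120 N, or if a joint passes its speed limit or range.

## Working session

There is one attempt and no reset: what is moved stays moved. The work goes in short steps, Python scripts to look and compute and a tool call to move; the robot and the scene stay as the last step left them, time stands still between calls to the robot, and variables do not carry over. Pictures are saved under pics/ and viewed, at most 10 in all, crops included, and the job is handed in when it is done.

Besides the shell and the picture viewer there is one more tool, called after "Call:" as name([rows], argument=value, ...), one row to a line, values as JSON. jog_arm: Moves the arm, as the interface text tells. Its arguments: {"type":"object","properties":{"motion":{"type":"array"},"squeeze":{"type":"number"}},"required":["motion"]}

```bash
mkdir -p pics; ls; cat > h.py <<'E'
import numpy as np,cv2
from station import ctrl
def snap(n,f):
    im=ctrl.camera(n); cv2.imwrite('pics/'+f,im[:,:,::-1]); m=ctrl.camera_model(n); return im,m
def ray(m,uv):
    K=np.array(m['intrinsics']);R=cv2.Rodrigues(np.array(m['rvec'],float))[0];t=np.array(m['tvec']).ravel()
    d=R.T@np.linalg.inv(K)@np.array([uv[0],uv[1],1.]);return -R.T@t,d
def onz(m,uv,z):
    c,d=ray(m,uv);return c+d*(z-c[2])/d[2]
def proj(m,P):
    return cv2.projectPoints(np.array(P,float).reshape(-1,1,3),np.array(m['rvec'],float),np.array(m['tvec'],float),np.array(m['intrinsics'],float),None)[0].reshape(-1,2)
E
python3 - <<'E'
from h import *
for n in('scene','side','wrist'):
    im,m=snap(n,n+'0.png'); print(n,ray(m,(320,200)))
a=cv2.imread('pics/scene0.png');b=cv2.imread('pics/side0.png')
print(ctrl.get_obs())
E
```

```text
pics
scene (array([1.17666864, 0.52687512, 1.03822342]), array([-0.50394688, -0.40355628, -0.76367638]))
side (array([ 0.52327222, -0.66363777,  0.91040674]), array([-0.00097263,  0.63608515, -0.77179152]))
wrist (array([ 0.2096816 , -0.51266493,  0.38498287]), array([-0.23347904, -0.05870717, -0.97061709]))
{'time_s': 0.15, 'qpos': array([-1.37760803e+00,  3.00311619e-01,  1.52140587e+00, -2.07452922e-05,
        1.32070683e+00, -6.66091936e-02]), 'joint_vel': array([-0.0001738 , -0.00145729, -0.0020731 , -0.00130552,  0.00072401,
        0.00108098]), 'tau': array([ 1.23900136e-03, -5.31959331e+01, -3.52819526e+01,  7.08458503e-02,
        2.36072339e-02, -6.89580224e-05]), 'ee_pos': array([ 0.14123728, -0.53136055,  0.20504794]), 'eef_rot': array([-3.14076149e+00, -3.53049173e-05,  2.59802616e-01]), 'force': array([-0.40722365, -0.93500174,  0.09817073]), 'moment': array([ 0.02871387, -0.03071135,  0.01286031]), 'grip_force': 0.0, 'grip_width': 0.09393037133360706}
```

View pics/scene0.png

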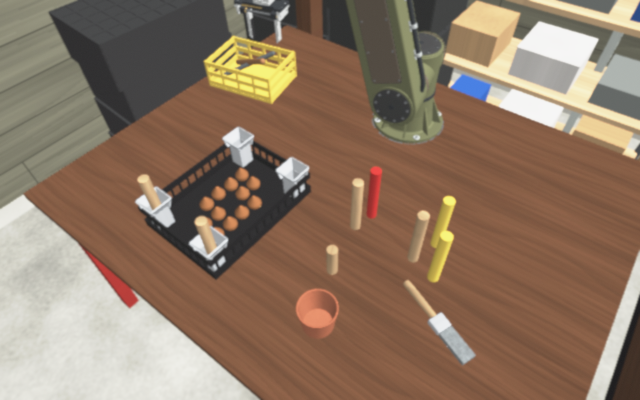

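View pics/side0.png

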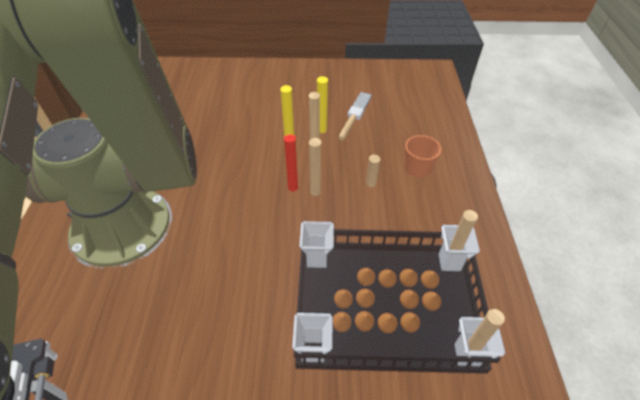

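Scene view: two full-length wooden posts, tops at (357,182) and (423,215). The short offcut is at (332,248), red look-alike at (375,170), yellows at (447,200) and (445,235). The empty sockets are at (239,133) and (293,168); in the side view, (317,238) and (313,330). Next I measure by triangulating.

```bash
python3 - <<'E'
from h import *
ims={n:cv2.imread(f'pics/{n}0.png') for n in('scene','side')}
M={n:ctrl.camera_model(n) for n in ims}
def masks(im):
    h=cv2.cvtColor(im,cv2.COLOR_BGR2HSV)
    return {'wood':cv2.inRange(h,(8,70,140),(18,150,255)),'yel':cv2.inRange(h,(22,150,120),(35,255,255)),'red':cv2.inRange(h,(0,200,120),(5,255,255))|cv2.inRange(h,(175,200,120),(180,255,255))}
for n in ims:
  for k,mk in masks(ims[n]).items():
    nc,l,s,c=cv2.connectedComponentsWithStats(mk)
    for i in range(1,nc):
      if s[i,4]>150:
        p=np.argwhere(l==i)[:,::-1].astype(np.float32)
        r=cv2.minAreaRect(p); b=cv2.boxPoints(r); b=b[np.argsort(b[:,1])]
        top=b[:2].mean(0);bot=b[2:].mean(0); w=np.linalg.norm(b[0]-b[1]); ax=(bot-top)/np.linalg.norm(bot-top)
        # top disc centre ~0.35w in, from end
        print(n,k,s[i,4],'top',top.round(1),'bot',bot.round(1),'w',w.round(1),'onbench bot',onz(M[n],bot-ax*w*.3,0)[:2].round(3),'top@.19',onz(M[n],top+ax*w*.3,.19)[:2].round(3),'@.1',onz(M[n],top+ax*w*.3,.1)[:2].round(3))
# sockets: bright grey
for n in ims:
  h=cv2.cvtColor(ims[n],cv2.COLOR_BGR2HSV); mk=cv2.inRange(h,(0,0,150),(180,40,255))
  nc,l,s,c=cv2.connectedComponentsWithStats(mk)
  for i in range(1,nc):
    if s[i,4]>200 and s[i,4]<2500: print(n,'grey',s[i],c[i].round(1))
a=cv2.resize(ims['scene'][120:300,225:485],(780,540)); cv2.imwrite('pics/c1.png',a)
b=cv2.resize(ims['side'][210:370,280:380],(375,600)); cv2.imwrite('pics/c2.png',b)
E
```

```text
scene wood 2914 top [450.3  25.1] bot [650.2 105.1] w 75.4 onbench bot [-0.606  0.606] top@.19 [-0.346  0.04 ] @.1 [-0.507 -0.012]
scene wood 810 top [508.7  -2.5] bot [639.8  34. ] w 6.6 onbench bot [-1.112  0.524] top@.19 [-0.692  0.049] @.1 [-0.891 -0.001]
scene wood 232 top [288.3  45.7] bot [277.7 113.2] w 53.2 onbench bot [ 0.172 -0.459] top@.19 [ 0.191 -0.395] @.1 [ 0.087 -0.492]
scene wood 412 top [568.  130.3] bot [635.7 155.9] w 8.2 onbench bot [-0.281  0.695] top@.19 [-0.013  0.498] @.1 [-0.139  0.495]
scene wood 346 top [338.  139.8] bot [443.9 185.2] w 6.7 onbench bot [0.211 0.249] top@.19 [ 0.408 -0.01 ] @.1 [ 0.327 -0.067]
scene wood 431 top [112.2 156.9] bot [161.2 200.6] w 22.0 onbench bot [ 0.784 -0.443] top@.19 [ 0.838 -0.455] @.1 [ 0.802 -0.559]
scene wood 558 top [357.5 177. ] bot [357.5 230. ] w 13.0 onbench bot [0.506 0.127] top@.19 [0.507 0.118] @.1 [0.436 0.074]
scene wood 703 top [408.5 188.6] bot [431.5 271.8] w 40.4 onbench bot [0.486 0.349] top@.19 [0.481 0.264] @.1 [0.407 0.236]
scene wood 153 top [522.4 194.2] bot [570.1 215.8] w 3.3 onbench bot [0.101 
[... 5075 characters left out ...]
0.411 0.46 ]
scene grey [595  31  28  41 358] [608.1  51.3]
scene grey [ 598   54   42   43 1172] [622.4  74.8]
scene grey [ 450   68  132   65 2079] [527.8 104.6]
scene grey [222 127  32  40 706] [240.3 143.5]
scene grey [276 157  33  27 547] [292.3 169.8]
scene grey [135 186  40  41 696] [158.1 207. ]
scene grey [189 226  39  34 498] [209.  243.8]
scene grey [ 586  252   54  148 2170] [616.1 336.1]
scene grey [429 312  46  51 858] [451.4 336.8]
side grey [348  92  23  28 323] [358.9 105. ]
side grey [ 299  221   35   46 1249] [316.2 240.9]
side grey [ 440  225   40   45 1063] [456.3 248.2]
side grey [ 292  313   41   41 1412] [312.2 331.5]
side grey [ 456  317   49   41 1085] [477.7 339.4]
```

View pics/c1.png

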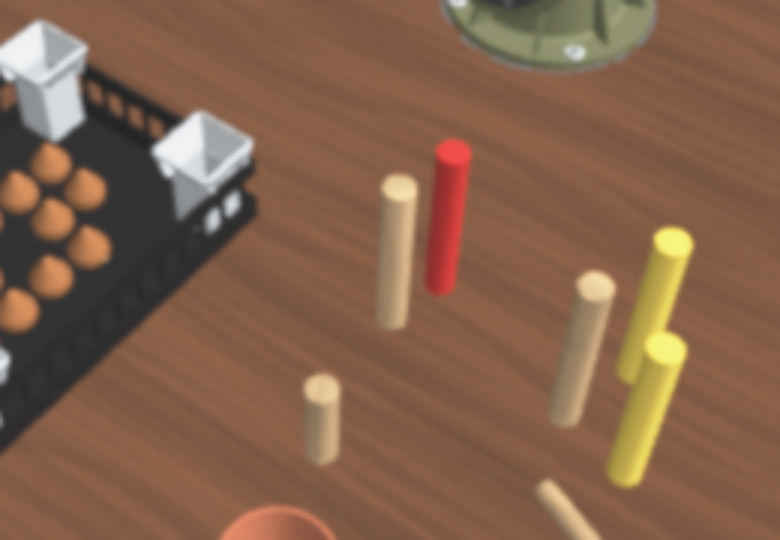

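View pics/c2.png

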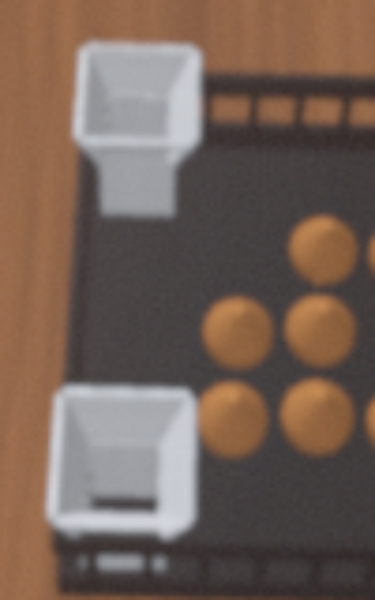

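Crop check: the full-length wooden posts have top discs at (358.3,182.3) and (424,215.3). The one at (332,249) is visibly short (offcut), and the red and yellow ones are look-alikes. Left socket is at side (316.8,235.3), right at (313.3,331.9).

```bash
python3 - <<'E'
from h import *
s=ctrl.camera_model('scene');d=ctrl.camera_model('side')
def tri(u,v):
    c1,d1=ray(s,u);c2,d2=ray(d,v);A=np.stack([d1,-d2],1);x=np.linalg.lstsq(A,c2-c1,rcond=None)[0]
    p,q=c1+d1*x[0],c2+d2*x[1];return ((p+q)/2).round(4),np.linalg.norm(p-q).round(4)
for n,u,v in [('A',(358.3,182.3),(315.5,142.5)),('B',(424,215.3),(314,96.5)),('short',(332.3,249.3),(374.5,158.5)),('SL',(292.7,170),(316.8,235.3)),('SR',(239.3,138.3),(313.3,331.9))]: print(n,tri(u,v),'scene@z',onz(s,u,.11 if n[0]=='S' else .19)[:2].round(4),'side@z',onz(d,v,.11 if n[0]=='S' else .19)[:2].round(4))
for n,u in [('red',(376,170.7)),('y1',(449.3,200.3)),('y2',(447,236.7))]: print(n,onz(s,u,.19).round(4))
for n,pts in [('L',[(85,42),(200,47),(200,147),(73,140)]),('R',[(62,387),(192,392),(197,530),(50,525)])]:
  print(n,[onz(d,(280+x/3.75,210+y/3.75),.11)[:2].round(3).tolist() for x,y in pts])
from scipy.spatial.transform import Rotation as R
r=R.from_euler('xyz',ctrl.get_obs()['eef_rot']).as_matrix();print(r.round(3))
E
```

```text
A (array([0.5087, 0.1199, 0.186 ]), np.float64(0.0035)) scene@z [0.5099 0.1221] side@z [0.5102 0.1141]
B (array([0.5022, 0.3095, 0.1833]), np.float64(0.0037)) scene@z [0.5053 0.3116] side@z [0.5038 0.2986]
short (array([0.6681, 0.1542, 0.0966]), np.float64(0.0015)) scene@z [0.7179 0.1914] side@z [0.652  0.0598]
SL (array([ 0.5153, -0.1028,  0.1024]), np.float64(0.0005)) scene@z [ 0.5203 -0.0977] side@z [ 0.5155 -0.1082]
SR (array([ 0.5091, -0.3301,  0.1011]), np.float64(0.0043)) scene@z [ 0.5133 -0.3213] side@z [ 0.5111 -0.3349]
red [0.4474 0.1365 0.19  ]
y1 [0.4257 0.3391 0.19  ]
y2 [0.5297 0.3855 0.19  ]
L [[0.482, -0.069], [0.554, -0.072], [0.553, -0.145], [0.477, -0.141]]
R [[0.477, -0.297], [0.546, -0.299], [0.548, -0.372], [0.474, -0.37]]
[[ 0.966  0.257 -0.   ]
 [ 0.257 -0.966  0.001]
 [ 0.    -0.001 -1.   ]]
```

Call:
jog_arm([
  [0.032,-0.033,-0.018,0,0,0,1],
  [0.032,-0.033,-0.018,0,0,0,1],
  [0.032,-0.033,-0.018,0,0,0,1],
  [0.032,-0.033,-0.018,0,0,0,1],
  [0.032,-0.033,-0.018,0,0,0,1],
])

```text
time_s: 0.65
ee_pos: [0.2539, -0.3292, 0.296]
eef_rot: [-3.142, -0.0, 0.259]
force: [0.3, -0.4, 0.1]
grip_width: 0.0939
grip_force: 0.0
```

Call:
jog_arm([
  [0.033,-0.033,0,0,0,0,0.6],
  [0.033,-0.033,0,0,0,0,0.6],
  [0.033,-0.033,0,0,0,0,0.6],
  [0.033,-0.033,0,0,0,0,0.6],
  [0.033,-0.033,0,0,0,0,0.6],
])

```text
time_s: 1.15
ee_pos: [0.371, -0.1272, 0.2955]
eef_rot: [3.141, -0.0, 0.26]
force: [1.3, -0.0, 0.5]
grip_width: 0.0753
grip_force: 0.0
```

Call:
jog_arm([
  [0.033,-0.034,0,0,0,0,0.6],
  [0.033,-0.034,0,0,0,0,0.6],
  [0.033,-0.034,0,0,0,0,0.6],
  [0.033,-0.034,0,0,0,0,0.6],
  [0.032,-0.033,0,0,0,0,0.6],
])

```text
time_s: 1.65
ee_pos: [0.4862, 0.0785, 0.2953]
eef_rot: [3.142, 0.0, 0.26]
force: [0.3, -1.8, 0.9]
grip_width: 0.0753
grip_force: 0.0
```

Call:
jog_arm([
  [0.02,-0.02,0,0,0,0,0.6],
  [0,0,0,0,0,0,0.6],
])

```text
time_s: 1.85
ee_pos: [0.5005, 0.1034, 0.2944]
eef_rot: [-3.141, 0.002, 0.263]
force: [0.1, -0.1, -0.4]
grip_width: 0.0748
grip_force: 0.0
```

```bash
python3 - <<'E'
from h import *
o=ctrl.get_obs();im,m=snap('wrist','w1.png');print(o['ee_pos'],o['eef_rot'],ray(m,(320,200)))
for p in [(.509,.119,.19),(.509,.119,0),(.447,.1365,.19),(.504,.307,.19)]:print(p,proj(m,[p]))
E
```

```text
[0.50054768 0.10335972 0.29444463] [-3.14103967e+00  1.52373294e-03  2.62907639e-01] (array([0.56861223, 0.12093913, 0.47448822]), array([-0.23465051, -0.06025735, -0.97023952]))
(0.509, 0.119, 0.19) [[305.56844272 185.84375748]]
(0.509, 0.119, 0) [[311.50989434 159.62738545]]
(0.447, 0.1365, 0.19) [[270.80997004 244.20039085]]
(0.504, 0.307, 0.19) [[ 91.07646389 135.42802215]]
```

View pics/w1.png

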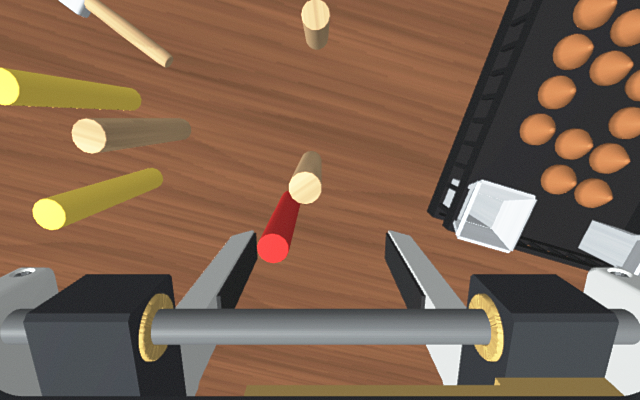

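Wrist view: post A's top is at (305,187), within 2 px of the prediction; red is at (273,248) and post B at (89,136). I'm centring and going down.

Call:
jog_arm([
  [0.012,-0.013,0,0,0,0,0.6],
  [0,0,0.03,0,0,0,0.6],
  [0,0,0.045,0,0,0,0.6],
  [0,0,0.045,0,0,0,0.6],
  [0,0,0.045,0,0,0,0.6],
], squeeze=25)

```text
time_s: 2.4
ee_pos: [0.5077, 0.1154, 0.1292]
eef_rot: [3.141, -0.001, 0.259]
force: [1.3, 0.7, -0.7]
grip_width: 0.0747
grip_force: 0.0
```

Call:
jog_arm([
  [0,0,0.003,0,0,0,0.6],
  [0,0,0,0,0,0,-1],
  [0,0,0,0,0,0,-1],
  [0,0,0,0,0,0,-1],
  [0,0,0,0,0,0,-1],
])

```text
time_s: 2.9
ee_pos: [0.5087, 0.1165, 0.129]
eef_rot: [3.141, -0.002, 0.26]
force: [-0.0, 0.4, 0.5]
grip_width: 0.0467
grip_force: 0.0
```

Call:
jog_arm([
  [0,0,0,0,0,0,-1],
  [0,0,0,0,0,0,-1],
  [0,0,0,0,0,0,-1],
  [0,0,0,0,0,0,-1],
  [0,0,0,0,0,0,-1],
])

```text
time_s: 3.4
ee_pos: [0.5083, 0.1164, 0.1278]
eef_rot: [3.141, -0.001, 0.26]
force: [-0.3, -0.8, 4.8]
grip_width: 0.0301
grip_force: 25.0
```

Call:
jog_arm([
  [0,0,-0.02,0,0,0,-1],
  [0,0,-0.035,0,0,0,-1],
  [0,0,-0.035,0,0,0,-1],
  [0,0,-0.035,0,0,0,-1],
  [0,0,-0.035,0,0,0,-1],
])

```text
time_s: 3.9
ee_pos: [0.5078, 0.1165, 0.2885]
eef_rot: [-3.141, 0.001, 0.26]
force: [-0.1, 0.8, -1.3]
grip_width: 0.0295
grip_force: 25.0
```

Call:
jog_arm([
  [-0.006,0.022,0,0,0,0,-1],
  [-0.01,0.04,0,0,0,0,-1],
  [-0.01,0.04,0,0,0,0,-1],
  [-0.01,0.04,0,0,0,0,-1],
  [-0.01,0.04,0,0,0,0,-1],
])

```text
time_s: 4.4
ee_pos: [0.5101, -0.0728, 0.2871]
eef_rot: [-3.141, 0.0, 0.26]
force: [-0.4, 0.4, -1.2]
grip_width: 0.0296
grip_force: 25.0
```

Call:
jog_arm([
  [-0.01,0.04,0,0,0,0,-1],
  [-0.01,0.04,0,0,0,0,-1],
  [-0.01,0.04,0,0,0,0,-1],
  [-0.01,0.04,0,0,0,0,-1],
  [-0.005,0.02,0,0,0,0,-1],
])

```text
time_s: 4.9
ee_pos: [0.5126, -0.2595, 0.2866]
eef_rot: [-3.141, 0.001, 0.258]
force: [-1.2, 0.1, -1.0]
grip_width: 0.0298
grip_force: 25.0
```

Call:
jog_arm([
  [0,0,0,0,0,0,-1],
  [0,0,0,0,0,0,-1],
])

```text
time_s: 5.1
ee_pos: [0.5131, -0.2565, 0.2869]
eef_rot: [-3.141, 0.001, 0.259]
force: [-0.1, 0.5, -1.3]
grip_width: 0.0296
grip_force: 25.0
```

```bash
python3 - <<'E'
from h import *
o=ctrl.get_obs();im,m=snap('wrist','w2.png');print(o['ee_pos'],o['eef_rot'])
for p in [(.511,-.333,.11),(.516,-.106,.11)]:print(p,proj(m,[p]))
im,m=snap('side','s2.png'); im,m2=snap('scene','c3.png')
a=cv2.imread('pics/s2.png')[190:390,240:440];b=cv2.imread('pics/c3.png')[40:240,140:340]
cv2.imwrite('pics/v2.png',cv2.resize(np.hstack([a,b]),(800,400)))
E
```

```text
[ 0.51306981 -0.25646813  0.28687966] [-3.14061288e+00  6.04271984e-04  2.59322533e-01]
(0.511, -0.333, 0.11) [[386.83949681 203.69375757]]
(0.516, -0.106, 0.11) [[188.27800981 147.06062439]]
```

View pics/w2.png

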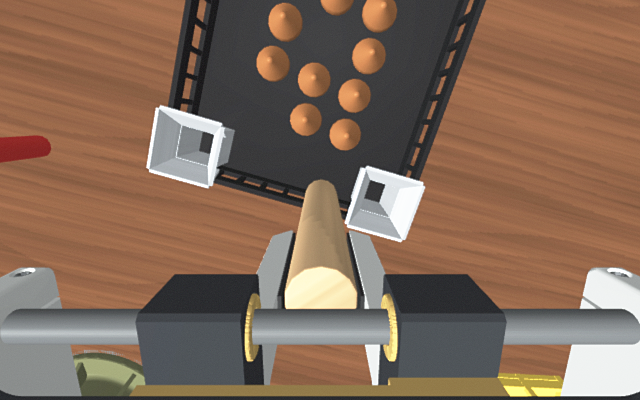

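View pics/v2.png

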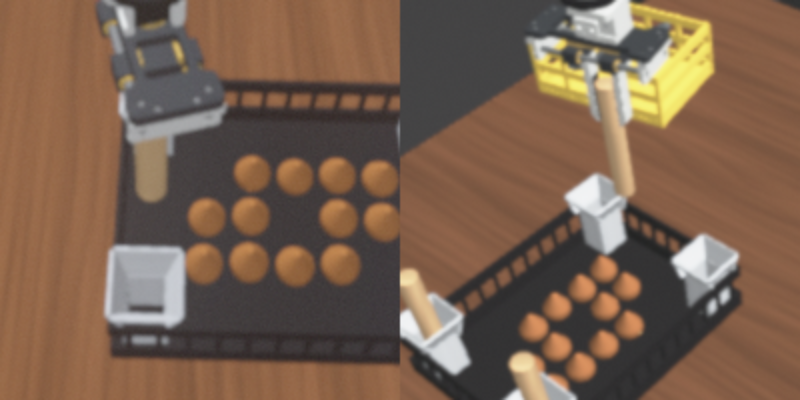

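The right socket rim centre is seen at about (386,203) against a predicted (387,204), and the left at (187,147) against (188,147). The post hangs plumb in the grip, so the estimates hold.

Call:
jog_arm([
  [-0.011,0.037,0,0,0,0,-1],
  [-0.0106,0.0364,0,0,0,0,-1],
  [0,0,0,0,0,0,-1],
  [0,0,0.02,0,0,0,-1],
  [0,0,0.02,0,0,0,-1],
])

```text
time_s: 5.75
ee_pos: [0.5115, -0.3324, 0.2474]
eef_rot: [3.141, -0.001, 0.261]
force: [-0.1, 0.0, -1.6]
grip_width: 0.0297
grip_force: 25.0
```

Call:
jog_arm([
  [0,0,0.02,0,0,0,-1],
  [0,0,0.015,0,0,0,-1],
  [0,0,0.01,0,0,0,-1],
  [0,0,0,0,0,0,-1],
])

```text
time_s: 6.15
ee_pos: [0.5111, -0.3322, 0.2015]
eef_rot: [-3.14, 0.001, 0.261]
force: [-0.4, 1.3, -0.3]
grip_width: 0.0298
grip_force: 25.0
```

Bottom is now about 37 mm inside the mouth, at the bore entry, with no contact force. Lowering on.

Call:
jog_arm([
  [0,0,0.015,0,0,0,-1],
  [0,0,0.015,0,0,0,-1],
  [0,0,0.01,0,0,0,-1],
  [0,0,0,0,0,0,-1],
])

```text
time_s: 6.55
ee_pos: [0.511, -0.3329, 0.1618]
eef_rot: [-3.141, 0.001, 0.26]
force: [0.4, -0.2, -0.7]
grip_width: 0.0296
grip_force: 25.0
```

Call:
jog_arm([
  [0,0,0.01,0,0,0,-1],
  [0,0,0.008,0,0,0,-1],
  [0,0,0,0,0,0,-1],
  [0,0,0,0,0,0,0.6],
  [0,0,0,0,0,0,0.6],
])

```text
time_s: 7.05
ee_pos: [0.5114, -0.3334, 0.145]
eef_rot: [3.141, -0.001, 0.26]
force: [-0.1, 0.4, -0.4]
grip_width: 0.042
grip_force: 0.0
```

Call:
jog_arm([
  [0,0,0,0,0,0,0.6],
  [0,0,0,0,0,0,0.6],
  [0,0,0,0,0,0,0.6],
  [0,0,0,0,0,0,0.6],
  [0,0,0,0,0,0,0.6],
])

```text
time_s: 7.55
ee_pos: [0.5112, -0.3333, 0.1445]
eef_rot: [3.142, -0.0, 0.26]
force: [-0.1, -0.2, 0.2]
grip_width: 0.0747
grip_force: 0.0
```

Call:
jog_arm([
  [0,0,-0.02,0,0,0,0.6],
  [0,0,-0.04,0,0,0,0.6],
  [0,0,-0.045,0,0,0,0.6],
  [0,0,-0.045,0,0,0,0.6],
  [0,0,-0.005,0,0,0,0.6],
])

```text
time_s: 8.05
ee_pos: [0.5121, -0.3339, 0.3057]
eef_rot: [3.135, -0.006, 0.26]
force: [-0.1, 0.1, 0.0]
grip_width: 0.0754
grip_force: 0.0
```

Call:
jog_arm([
  [0.011,-0.045,0,0,0,0,0.6],
  [0.011,-0.045,0,0,0,0,0.6],
  [0.011,-0.045,0,0,0,0,0.6],
  [0.011,-0.045,0,0,0,0,0.6],
  [0.011,-0.045,0,0,0,0,0.6],
])

```text
time_s: 8.55
ee_pos: [0.506, -0.0999, 0.299]
eef_rot: [-3.141, 0.0, 0.26]
force: [0.8, -0.4, -0.4]
grip_width: 0.0752
grip_force: 0.0
```

Call:
jog_arm([
  [0.011,-0.045,0,0,0,0,0.6],
  [0.011,-0.045,0,0,0,0,0.6],
  [0.011,-0.045,0,0,0,0,0.6],
  [0.011,-0.045,0,0,0,0,0.6],
  [0.011,-0.045,0,0,0,0,0.6],
])

```text
time_s: 9.05
ee_pos: [0.5014, 0.1317, 0.2991]
eef_rot: [3.142, 0.0, 0.26]
force: [0.1, 0.7, 0.9]
grip_width: 0.075
grip_force: 0.0
```

Call:
jog_arm([
  [0.011,-0.045,0,0,0,0,0.6],
  [0.01,-0.035,0,0,0,0,0.6],
  [0,0,0,0,0,0,0.6],
  [0,0,0,0,0,0,0.6],
])

```text
time_s: 9.45
ee_pos: [0.5014, 0.2129, 0.2988]
eef_rot: [3.141, 0.001, 0.261]
force: [-0.3, -0.6, 0.5]
grip_width: 0.0751
grip_force: 0.0
```

```bash
python3 - <<'E'
from h import *
o=ctrl.get_obs();im,m=snap('wrist','w4.png');print(o['ee_pos'],o['eef_rot'],o['qpos'])
for p in [(.504,.308,.19),(.53,.3855,.19),(.426,.339,.19)]:print(p,proj(m,[p]))
snap('side','s4.png');snap('scene','c4.png')
a=cv2.imread('pics/s4.png')[190:390,240:440];b=cv2.imread('pics/c4.png')[40:240,140:340]
w=cv2.imread('pics/w4.png')[:250]
cv2.imwrite('pics/v4.png',np.vstack([cv2.resize(np.hstack([a,b]),(560,280)),cv2.resize(w,(560,219))]))
E
```

```text
[0.50138263 0.2129288  0.29878765] [3.14138259e+00 9.28396294e-04 2.61187440e-01] [ 3.34432051e-01  2.35560010e-01  1.38759258e+00 -1.41752452e-04
  1.51938134e+00  1.64404819e+00]
(0.504, 0.308, 0.19) [[218.20173607 169.69083148]]
(0.53, 0.3855, 0.19) [[134.46736408 117.41659368]]
(0.426, 0.339, 0.19) [[170.68258416 240.78355392]]
```

View pics/v4.png

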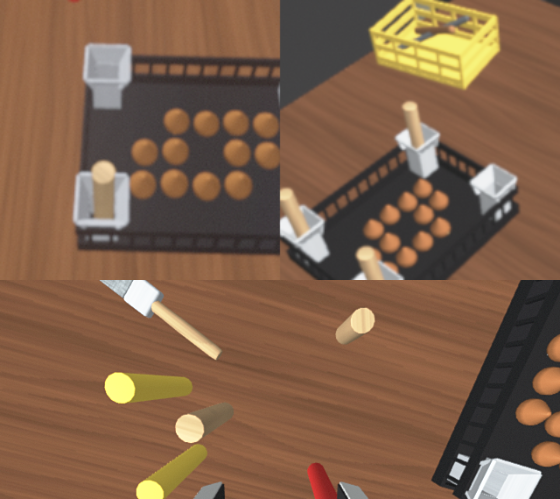

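First post stands in the right socket, looking like its far-corner neighbours. Wooden post B's top is at wrist pixel (217,169), as predicted, between the yellows at (137,123) and (171,241).

Call:
jog_arm([
  [0.013,-0.045,0,0,0,0,0.6],
  [0.0135,-0.046,0,0,0,0,0.6],
  [0,0,0,0,0,0,0.6],
  [0,0,0.03,0,0,0,0.6],
  [0,0,0.04,0,0,0,0.6],
])

```text
time_s: 10.1
ee_pos: [0.5048, 0.3066, 0.2302]
eef_rot: [-3.141, -0.004, 0.259]
force: [1.5, 0.4, -1.1]
grip_width: 0.0752
grip_force: 0.0
```

Call:
jog_arm([
  [0,0,0.04,0,0,0,0.6],
  [0,0,0.04,0,0,0,0.6],
  [0,0,0.02,0,0,0,0.6],
  [0,0,0,0,0,0,-1],
  [0,0,0,0,0,0,-1],
])

```text
time_s: 10.6
ee_pos: [0.5045, 0.3066, 0.1306]
eef_rot: [-3.141, -0.001, 0.259]
force: [0.6, -0.0, 0.0]
grip_width: 0.0626
grip_force: 0.0
```

Call:
jog_arm([
  [0,0,0,0,0,0,-1],
  [0,0,0,0,0,0,-1],
  [0,0,0,0,0,0,-1],
  [0,0,0,0,0,0,-1],
  [0,0,0,0,0,0,-1],
])

```text
time_s: 11.1
ee_pos: [0.5039, 0.3074, 0.1298]
eef_rot: [-3.142, -0.001, 0.26]
force: [-0.3, -1.1, 1.5]
grip_width: 0.0293
grip_force: 25.0
```

Call:
jog_arm([
  [0,0,0,0,0,0,-1],
  [0,0,0,0,0,0,-1],
  [0,0,0,0,0,0,-1],
])

```text
time_s: 11.4
ee_pos: [0.504, 0.3074, 0.1297]
eef_rot: [-3.141, -0.0, 0.26]
force: [-1.0, 0.3, 5.4]
grip_width: 0.0297
grip_force: 25.0
```

Call:
jog_arm([
  [0,0,-0.02,0,0,0,-1],
  [0,0,-0.035,0,0,0,-1],
  [0,0,-0.035,0,0,0,-1],
  [0,0,-0.035,0,0,0,-1],
  [0,0,-0.035,0,0,0,-1],
])

```text
time_s: 11.9
ee_pos: [0.5036, 0.3072, 0.2905]
eef_rot: [3.141, 0.001, 0.26]
force: [-0.2, 0.2, -1.9]
grip_width: 0.0296
grip_force: 25.0
```

Call:
jog_arm([
  [-0.0046,0.0204,0,0,0,0,-1],
  [-0.01,0.042,0,0,0,0,-1],
  [-0.01,0.042,0,0,0,0,-1],
  [-0.01,0.042,0,0,0,0,-1],
  [-0.01,0.042,0,0,0,0,-1],
])

```text
time_s: 12.4
ee_pos: [0.5087, 0.1122, 0.2891]
eef_rot: [-3.142, 0.001, 0.26]
force: [0.9, -0.7, -0.6]
grip_width: 0.03
grip_force: 25.0
```

Call:
jog_arm([
  [-0.01,0.042,0,0,0,0,-1],
  [-0.01,0.042,0,0,0,0,-1],
  [-0.01,0.042,0,0,0,0,-1],
  [-0.01,0.042,0,0,0,0,-1],
  [-0.01,0.042,0,0,0,0,-1],
])

```text
time_s: 12.9
ee_pos: [0.5144, -0.1037, 0.2892]
eef_rot: [-3.141, 0.0, 0.26]
force: [0.1, -0.4, -0.5]
grip_width: 0.0294
grip_force: 25.0
```

Call:
jog_arm([
  [0,0,0,0,0,0,-1],
  [0,0,0,0,0,0,-1],
])

```text
time_s: 13.1
ee_pos: [0.5146, -0.1025, 0.289]
eef_rot: [-3.141, 0.001, 0.258]
force: [0.1, 0.1, -0.9]
grip_width: 0.0297
grip_force: 25.0
```

Call:
jog_arm([
  [0.0005,0.0037,0.01,0,0,0,-1],
  [0,0,0.025,0,0,0,-1],
  [0,0,0.025,0,0,0,-1],
  [0,0,0.02,0,0,0,-1],
  [0,0,0.008,0,0,0,-1],
])

```text
time_s: 13.6
ee_pos: [0.5155, -0.1042, 0.199]
eef_rot: [-3.14, 0.003, 0.262]
force: [0.6, -0.0, -0.6]
grip_width: 0.0294
grip_force: 25.0
```

Call:
jog_arm([
  [0,0,0.015,0,0,0,-1],
  [0,0,0.015,0,0,0,-1],
  [0,0,0.01,0,0,0,-1],
  [0,0,0,0,0,0,-1],
])

```text
time_s: 14.0
ee_pos: [0.5159, -0.1049, 0.1605]
eef_rot: [-3.141, 0.001, 0.261]
force: [-0.4, -0.7, -0.7]
grip_width: 0.0296
grip_force: 25.0
```

Call:
jog_arm([
  [0,0,0.01,0,0,0,-1],
  [0,0,0.006,0,0,0,-1],
  [0,0,0,0,0,0,-1],
  [0,0,0,0,0,0,0.6],
  [0,0,0,0,0,0,0.6],
])

```text
time_s: 14.5
ee_pos: [0.5164, -0.1055, 0.1459]
eef_rot: [3.141, -0.001, 0.26]
force: [0.4, 0.1, 0.6]
grip_width: 0.0424
grip_force: 0.0
```

Call:
jog_arm([
  [0,0,0,0,0,0,0.6],
  [0,0,0,0,0,0,0.6],
  [0,0,0,0,0,0,0.6],
  [0,0,0,0,0,0,0.6],
  [0,0,0,0,0,0,0.6],
])

```text
time_s: 15.0
ee_pos: [0.5162, -0.1054, 0.1455]
eef_rot: [-3.142, 0.0, 0.26]
force: [-0.5, -0.7, 0.3]
grip_width: 0.0752
grip_force: 0.0
```

Call:
jog_arm([
  [0,0,-0.02,0,0,0,0.6],
  [0,0,-0.04,0,0,0,0.6],
  [0,0,-0.045,0,0,0,0.6],
  [0,0,-0.045,0,0,0,0.6],
  [0,0,-0.005,0,0,0,0.6],
])

```text
time_s: 15.5
ee_pos: [0.5174, -0.1057, 0.3061]
eef_rot: [3.137, -0.007, 0.26]
force: [0.4, -0.4, -1.2]
grip_width: 0.0753
grip_force: 0.0
```

Call:
jog_arm([
  [0.01,-0.04,0,0,0,0,0.6],
  [0.01,-0.04,0,0,0,0,0.6],
  [0.01,-0.04,0,0,0,0,0.6],
  [0,0,0,0,0,0,0.6],
  [0,0,0,0,0,0,0.6],
])

```text
time_s: 16.0
ee_pos: [0.5143, 0.0187, 0.3001]
eef_rot: [3.142, 0.0, 0.261]
force: [0.3, 0.4, 0.3]
grip_width: 0.0755
grip_force: 0.0
```

```bash
python3 - <<'E'
from h import *
_,m=snap('side','s5.png');_,m2=snap('scene','c5.png')
for p in [(.511,-.333,.196),(.516,-.106,.196)]:print(proj(m,[p]),proj(m2,[p]))
a=cv2.imread('pics/s5.png')[180:380,280:480];b=cv2.imread('pics/c5.png')[80:280,130:330]
cv2.imwrite('pics/v5.png',cv2.resize(np.hstack([a,b]),(800,400)))
E
```

```text
[[312.82892379 311.62619065]] [[232.50769546 114.81343759]]
[[316.92369192 211.28315288]] [[289.35863698 146.34649108]]
```

View pics/v5.png

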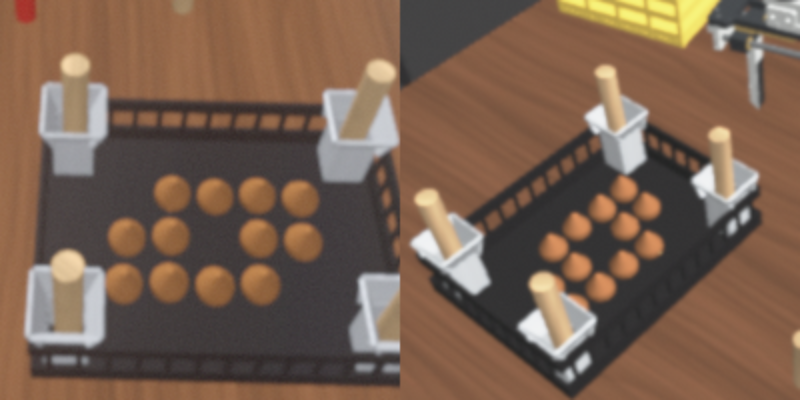

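Both posts stand in their sockets. Tops are seen at side (317.5,212.5) and (314,313) and scene (233,116) and (289.5,147), all within 2 px of where a fully home post should be. The gripper is clear, so I'm handing in.

```bash
python3 -c "
from station import ctrl
print(ctrl.hand_in())"
```

```text
the job is handed in; nothing more can be done
None
```

Both full-length wooden posts stand fully home in the two empty sockets going by the last camera check, the look-alikes and offcut were left alone, and the job was handed in at about 16 s (no verdict came back).

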